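# Set up the inspection box: raise its backing screen and load a housing

## Task

First raise the inspection box's stiff flip-up screen to about 100 degrees from shut, just past upright, and leave it there. Then take the rectangular housing out of the caddy, stand it on the bench and let go to take it by its other two faces (slot and well leave finger room at different sides), and lower it gently, without dropping it, into the well of the box, upright and flat on the floor between the two low ribs. Leave the three round parts where they are.

Things in the scene. Friction and masses are not known exactly. Their poses are not given: they have to be found in the camera images.
- viewer: Inspection box, fixed to the bench: grey, 120 (x) x 154 (y) x 95 mm high, origin under its centre, z up. Its front (-x) has two black buttons; the screen is hinged along its +x side. Its top has one rectangular well, 74 (x) x 130 (y) mm and 87 mm deep, its centre at x = -11 mm, y = 0.
- well_floor (a point): Centre of the well's floor, 8 mm above the bench; axes as the inspection box. Two aluminium ribs on the floor, along x, 10 mm high and 6 mm thick, have inner faces at y = -27 and +27 mm. The housing stands between them with its 66 mm side along x; the well leaves 4 mm beside it in x, and 42 mm in y for the fingers. Its top is then 15 mm below the well's rim.
- screen (a joint): Angle of the flip-up screen: 0 shut (level, over the well), growing as it rises, 1.745 = 100 degrees, stop at 2.4. Stiff: it stays where it is left. It starts between 0.05 and 0.35.
- screen_hinge (a point): Middle of the screen's hinge line, 101 mm above the bench, at x = +55 mm, y = 0 of the inspection box and with the same axes; the line runs along y. The screen is a black-framed panel 115 mm long from the hinge, 150 mm wide and 6 mm thick.
- screen_bar (a point): Middle of the screen's steel pull bar: round, 12 mm thick, parallel to the hinge and 161 mm from it, in the plane of the screen. It is held by two flat stems with 72 mm free between them and 40 mm of open gap between bar and panel, so fingers can straddle it from above.
- caddy: Grey plastic caddy, fixed to the bench: 126 (x) x 150 (y) x 81 mm high, origin under its centre, z up. Two slots side by side, centred at x = -30 and +30 mm, each 54 (x) x 138 (y) mm, floor 6 mm above the bench, walls 6 mm thick. One holds the rectangular housing, the other a round canister.
- housing: Rectangular clear housing with a white cap: 46 (x) x 66 (y) x 72 mm high, 0.16 kg, origin at the centre of its underside, z up. In the caddy its 66 mm side runs along the slot, its top 3 mm below the caddy's rim; fingers have room only at the two faces that are 66 mm apart. In the well they have room only at the two faces 46 mm apart. Half a turn makes no difference.
- canister: Round clear canister, 40 mm across with a 48 mm foot, 58 mm high, in the other slot of the caddy. Leave alone. Origin at the centre of its underside.
- dome_a: Round clear housing, 68 mm across with an 82 mm foot, 75 mm high, on the bench beyond the work. Leave alone. Origin at the centre of its underside.
- dome_b: Same kind of round clear housing, on the bench at the near right. Leave alone. Origin at the centre of its underside.

How it is judged:
On the way, in this order (a step that is already met when the one before it is completed fails the run):
1. the screen stands at about 100 degrees while the housing is still out of the well (value of joint screen between 1.625 and 1.865 rad and horizontal distance between housing and well_floor above 0.08 m), for 0.3 s.
2. the housing stands on the bench, let go (height (world z) of housing below 0.004 m and angle between housing's own z axis and vertical below 0.1 rad and contact force between the fingers and housing below 0.1 N), for 0.2 s.
At the end, for the whole second after the job is handed in: The screen rests at 100 degrees from shut, within 7 degrees. The housing stands upright, at rest on the well's floor between the ribs, its origin within 7 mm of the floor's centre in x and y and 4 mm in height. The three round parts are within 30 mm of where they were (value of joint screen between 1.625 and 1.865 rad and x of housing in the frame of well_floor between -0.007 and 0.007 m and y of housing in the frame of well_floor between -0.007 and 0.007 m and z of housing in the frame of well_floor between -0.004 and 0.004 m and angle between housing's own z axis and vertical below 0.06 rad and linear speed of housing below 0.02 m/s and velocity of joint screen between -0.05 and 0.05 rad/s and distance of each of canister, dome_a, dome_b from where it was at the start of the episode below 0.03 m); the robot touches nothing.
It fails at once if the round canister in the caddy is moved by more than 30 mm (distance of canister from where it was at the start of the episode above 0.03 m).
It fails at once if the round housing on the far bench is moved by more than 30 mm (distance of dome_a from where it was at the start of the episode above 0.03 m).
It fails at once if the round housing on the near right is moved by more than 30 mm (distance of dome_b from where it was at the start of the episode above 0.03 m).
It fails at once if the housing is dropped into the well (faster than 0.45 m/s within it) (horizontal distance between housing and well_floor below 0.04 m and z of housing in the frame of well_floor below 0.06 m and linear speed of housing above 0.45 m/s).
It also fails if it takes over 72 s, if anything falls off the work surface, if the arm or the gripper's body presses on something with over 40 N, if the wrist force passes 120 N, or if a joint passes its speed limit or range.

## Robot

A 6-joint arm with a two-finger parallel gripper is mounted at the origin on the work surface. World frame = base frame: x ahead of the robot, y to its left, z up, the work surface at z = 0. Lengths are in m, angles in rad, forces in N, time in s.
With the tool pointing down it reaches from about 0.35 to 0.775 m from the base axis. Payload 5.5 kg.
Tool frame: the origin (TCP) lies between the finger pads; the fingertips stand 17 mm ahead of it and the grasp point (between the pads) lies 2 mm behind it (env.finger_overhang is the distance from the TCP to the fingertips, in m); z points along the fingers, y is the line along which they close (so a half turn about z gives the same grasp; the last joint's range is limited). The gripper opens to 85 mm and grips with 20 to 120 N. Pads are 22 mm wide; open, the fingers measure 114 mm over their backs; the gripper's body (76 mm by 85 mm) begins 54 mm behind the grasp point. The pads swing forward as they close: fully open they stand 13 mm farther back than shut.
Start: joints at [1.134, 0.313, 0.046, 1.304, 0, 1.431], TCP at [0.168, 0.55, 0.248] pointing down, gripper open.
Joint ranges: [-2.76, 2.76], [-0.86, 1.69], [-1.03, 1.26], [-2.2, 2.34], [-1.47, 1.5], [-3.14, 3.14]. Speed limits (rad/s): [2.57, 2.57, 3.14, 3.14, 3.14, 3.14].

## Interface

Orientations are given as a unit quaternion [w, x, y, z].
In Python, from workcell import env gives the robot as it stands. The module is installed in compiled form; this text tells all that it offers.
- The arm moves only by the shell command python3 -m pendant 'ROWS' [FORCE]. ROWS is JSON, a list of rows, each a list of 5 numbers: the gripper's target within -1 to 1 (fully open at 1, half-way at 0, shut at -1), then the shift along the tool's x, y, z in m, then the turn about the tool's z in rad. A call has 1 to 8 rows; each row shifts and turns the commanded pose from where the row before left it, along the tool's axes as they then stand; what a row does not reach is not made up. A row lasts 1/8 s, in which the tool goes at most 62.5 mm and 10.7 degrees, less where a joint would pass 70% of its speed; a pose out of reach is approached as far as the arm can. A call with a gripper value outside its range is refused whole. The fingers move at their own pace and stop on an object; FORCE is the grip in N (left out, the last holds). Time passes only in rows, so rows that do not move let the fingers close. It gives the time, the measured TCP pose, the force, the opening and the grip force at its end, in the units of the state.
- env.get_state(): the state, without advancing time (a new reading comes with each control period).
- env.read_camera(name): name is "scene" or "top" or "wrist"; returns the picture (420x560x3 uint8, red, green, blue); there is no depth.
- env.calibration(name): a dict with "K" (3x3 intrinsics, pixels), "distortion" ([k1, k2, p1, p2, k3] as OpenCV has them; the pictures are not rectified), "T" (4x4, takes a point from camera to world coordinates); the wrist camera has in their place "tool_from_camera" (4x4, takes a point from camera to tool coordinates, whose origin is the TCP and whose axes are the flange's). Camera axes: x right, y down, z forward; pixel columns grow to the right and rows downward; lengths in m; the calibration is good to about 2 mm. A picture is of the moment at which its call begins: read the wrist's pose just before it. calibration takes no time and is no camera call.
- env.hand_in(): hands the job in; it is judged then, once.
Trained networks look in the newest picture that a camera, given by its name, has taken for a name from the list of things; names that differ only in an ending like _2 or _b are one class to them, and where a whole thing is asked for, a point or a joint stands for the part that bears it (a point fixed in the world has none). Each returns a list of dicts, best first, with "score" (0 to 1); they miss things now and then, are a little off and sometimes report something else, mostly with a low value. They report only what shows in the picture. A call takes as long as a camera call.
- env.recognise(camera, label): "centre" ([column, row] in pixels, amid what is visible of it).
The state is a dict: "clock": time; "joint_pos": joint angles; "qvel": joint speeds; "tau": joint torques, N m; "tcp_pos": TCP position; "orientation": TCP orientation; "wrist_force": force on the tool from outside, world axes, zero at the start; "ft_torque": the same for the moment, N m; "finger_gap": finger opening in m; "grip_force": force on a finger pad.
Only numpy, scipy, OpenCV 4.12 (cv2) and the standard library are available. Lean on these libraries where they do the work, as an engineer would, in place of code of your own. Each camera call takes 0.05 s, during which the arm holds its last target. There are 200 camera calls.

## Working session

There is one attempt and no reset: what is moved stays moved. The work goes in short steps, Python scripts to look and compute and a shell command to move; the robot and the scene stay as the last step left them, time stands still between calls to the robot, and variables do not carry over. Pictures are saved under pics/ and viewed, at most 10 in all, crops included, and the job is handed in when it is done.

```bash
mkdir -p pics; cat > h.py <<'E'
import numpy as np, cv2
from workcell import env
from scipy.spatial.transform import Rotation as R
def cam(n):
    c=env.calibration(n)
    K=np.array(c["K"]);D=np.array(c["distortion"],float)
    if "T" in c: T=np.array(c["T"])
    else:
        s=env.get_state();q=s["orientation"];M=np.eye(4)
        M[:3,:3]=R.from_quat([q[1],q[2],q[3],q[0]]).as_matrix();M[:3,3]=s["tcp_pos"]
        T=M@np.array(c["tool_from_camera"])
    return K,D,T
def ray(C,px):
    K,D,T=C
    u=cv2.undistortPoints(np.array([[px]],float),K,D)[0,0]
    return T[:3,3],T[:3,:3]@np.array([u[0],u[1],1])
def atz(C,px,z):
    o,d=ray(C,px);return o+d*(z-o[2])/d[2]
def proj(C,P):
    K,D,T=C;W=np.linalg.inv(T)
    return cv2.projectPoints(np.array(P,float).reshape(-1,3),cv2.Rodrigues(W[:3,:3])[0],W[:3,3],K,D)[0][:,0]
def snap(n,f=None):
    C=cam(n);im=np.array(env.read_camera(n))
    if f: cv2.imwrite("pics/"+f,im[:,:,::-1])
    return C,im
E
python3 - <<'E'
from h import *
s=env.get_state();print({k:np.round(v,3) for k,v in s.items()},env.finger_overhang)
ims=[]
for n in("top","scene"):
    C,im=snap(n,n+"0.png");ims.append(im)
    print(n,np.round(C[2],3).tolist(),C[0][0,0])
    for l in("viewer","screen","screen_bar","caddy","housing","canister","dome_a"):
        print(l,[(np.round(r["centre"],1).tolist(),round(r["score"],2)) for r in env.recognise(n,l)[:3]])
C,im=snap("wrist","wrist0.png")
E
```

```text
{'clock': np.float64(0.0), 'joint_pos': array([1.134, 0.314, 0.045, 1.304, 0.   , 1.431]), 'qvel': array([ 0.002,  0.   , -0.002, -0.001,  0.   , -0.   ]), 'tau': array([ 1.0000e-03, -4.8062e+01,  2.9853e+01,  1.9000e-02, -0.0000e+00,
        0.0000e+00]), 'tcp_pos': array([0.168, 0.549, 0.247]), 'orientation': array([-0.   ,  0.148,  0.989, -0.001]), 'wrist_force': array([-0.179,  0.398, -0.247]), 'ft_torque': array([ 0.01 , -0.075, -0.005]), 'grip_force': np.float64(0.0), 'finger_gap': np.float64(0.085)} 0.017
top [[-0.026, -0.995, 0.096, 0.397], [-1.0, 0.026, -0.004, -0.014], [0.002, -0.096, -0.995, 1.4], [0.0, 0.0, 0.0, 1.0]] 508.12087597843964
viewer [([365.7, 227.7], 0.92)]
screen [([371.0, 230.5], 0.71), ([161.8, 223.1], 0.67)]
screen_bar [([369.1, 226.1], 0.69)]
caddy [([161.0, 224.3], 0.66)]
housing [([158.8, 212.0], 0.63)]
canister [([368.0, 228.0], 0.72), ([157.8, 232.5], 0.65)]
dome_a [([256.9, 146.2], 0.85), ([413.0, 300.8], 0.69)]
scene [[-0.223, 0.793, -0.568, 1.314], [0.975, 0.187, -0.121, 0.147], [0.011, -0.58, -0.814, 1.198], [0.0, 0.0, 0.0, 1.0]] 484.05266350356084
viewer [([209.8, 172.8], 0.78), ([385.4, 230.5], 0.2)]
screen [([209.1, 169.6], 0.64), ([207.9, 174.6], 0.26)]
screen_bar []
caddy [([391.0, 216.3], 0.91)]
housing [([393.2, 224.3], 0.93)]
canister [([396.8, 210.4], 0.66)]
dome_a [([286.6, 270.0], 0.86), ([194.2, 130.1], 0.61)]
```

View pics/top0.png

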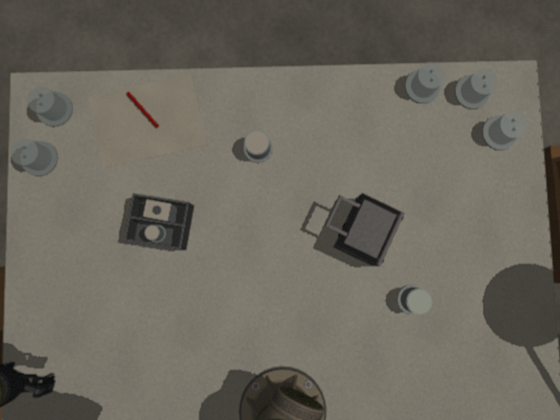

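View pics/scene0.png

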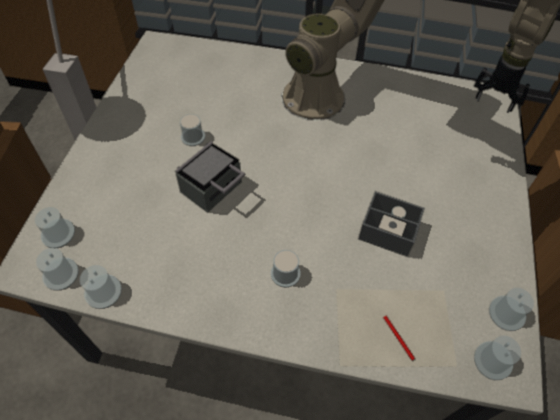

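The top view shows the caddy at about (160,222), with the white-capped housing in its upper slot, toward +x. The box is at (370,228). Its bar is at about (342,216), so the hinge is on the right (-y) side. Next I'll zoom in for corners.

```bash
python3 - <<'E'
from h import *
def crop(f,x,y,w=100,h=75):
    im=cv2.imread("pics/"+f)[y:y+h,x:x+w]
    im=cv2.resize(im,(400,300),interpolation=cv2.INTER_CUBIC)
    im=cv2.convertScaleAbs(im,alpha=1.6,beta=10)
    for i in range(0,w,10):
        cv2.line(im,(i*4,0),(i*4,4 if i%50 else 10),(0,255,255),1)
        cv2.putText(im,str(x+i),(i*4,18),0,.3,(0,255,255),1)
    for j in range(10,h,10):
        cv2.line(im,(0,j*4),(6,j*4),(0,255,255),1);cv2.putText(im,str(y+j),(8,j*4+3),0,.3,(0,255,255),1)
    return im
a=np.hstack([crop("top0.png",315,190),crop("top0.png",110,185)])
b=np.hstack([crop("scene0.png",170,140),crop("scene0.png",345,185)])
cv2.imwrite("pics/z.png",np.vstack([a,b]))
E
```

```text
(no output)
```

View pics/z.png

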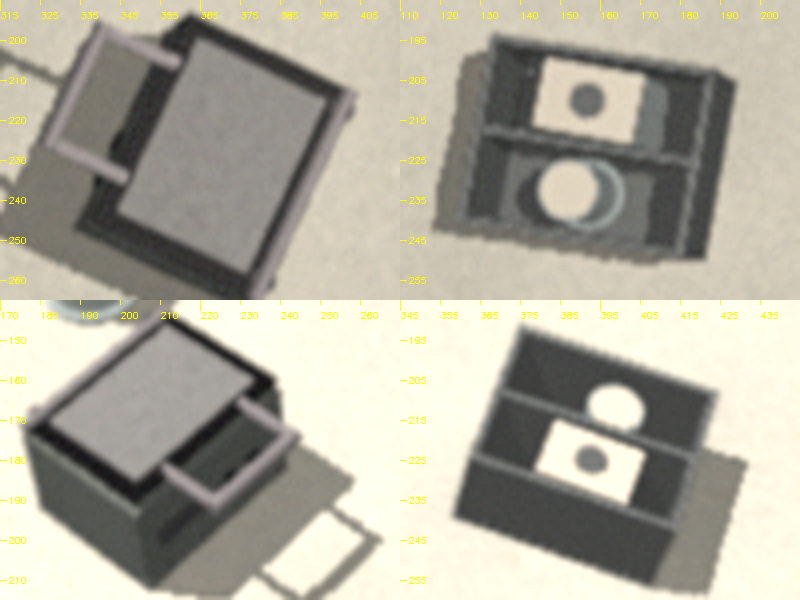

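```bash
cat > fit.py <<'E'
from h import *
from scipy.optimize import least_squares
Ct,Cs=cam("top"),cam("scene")
def place(p,P):
    c,s=np.cos(p[2]),np.sin(p[2]);P=np.array(P,float)
    return np.c_[p[0]+c*P[:,0]-s*P[:,1],p[1]+s*P[:,0]+c*P[:,1],P[:,2]]
def fit(model,obs,p0):
    def f(p): return np.concatenate([(proj(C,model(p,k))-px).ravel() for C,k,px in obs])
    r=least_squares(f,p0,loss="soft_l1");return r.x,f(r.x)
def viewer(p,k):
    L=[]
    for kind,s in k:
        if kind=="b": L.append([-.06,s*.077,0]);continue
        d={"h":0,"p":.115,"r":.161}[kind];w={"h":.075,"p":.075,"r":.041}[kind]
        L.append([.055-d*np.cos(p[3]),s*w,.101+d*np.sin(p[3])])
    return place(p,L)
def boxm(p,k): return place(p,k)
if __name__=="__main__":
    # viewer +x ~ world (-y,-x); +y is then world (+x,-y)... (left of +x)
    ks=[("h",1),("h",-1),("p",1),("p",-1),("r",1),("r",-1)]
    x,e=fit(viewer,[(Ct,ks,np.array([[403,213.2],[380.5,264.5],[362.5,193.5],[334.5,247],[340,196.5],[326.8,224.5]])),
      (Cs,[("h",1),("h",-1),("p",1),("p",-1),("r",1),("r",-1),("b",-1),("b",1)][:6],np.array([[176.2,168.8],[211.2,145],[203.8,190.8],[238.8,160.5],[223.2,192],[244.5,174.2]]))],
      [.42,-.2,-2,.2])
    print("viewer",x.round(4),e.reshape(-1,2).round(1).tolist())
    a,b,z=.063,.075,.081
    kt=[(a,b,z),(a,-b,z),(-a,-b,z),(-a,b,z),(a,-b,0),(-a,-b,0)]
    # scene camera looks toward -x: rim: far-left=( -a,-b) ...
    kS=[(-a,-b,z),(-a,b,z),(a,b,z),(a,-b,z),(a,-b,0),(a,b,0)]
    x,e=fit(boxm,[(Ct,kt,np.array([[133,194],[188,202.5],[181,248],[127.5,239.5],[193.7,205.5],[186,249.5]])),
     (Cs,kS,np.array([[375.5,192],[424,208],[414,241],[363,224.5],[358.8,239],[408.8,256]]))],[.4,.2,0])
    print("caddy",x.round(4),e.reshape(-1,2).round(1).tolist())
    a,b,z=.023,.033,.078
    kt=[(a,b,z),(a,-b,z),(-a,-b,z),(-a,b,z)];kS=[(-a,-b,z),(-a,b,z),(a,b,z),(a,-b,z)]
    x,e=fit(boxm,[(Ct,kt,np.array([[146,199],[171,203],[168,221],[144,217]])),(Cs,kS,np.array([[384,215],[406,222.5],[403,236],[379,227.5]]))],[.4,.2,0])
    print("housing",x.round(4),e.reshape(-1,2).round(1).tolist())
    for n,px in(("a",[257,143]),("b",[415,299])): print("dome",n,atz(Ct,px,.075).round(3))
E
python3 fit.py
```

```text
viewer [ 0.4697 -0.241  -2.0469  0.0155] [[0.0, -0.9], [-2.0, 0.7], [0.0, -0.6], [3.2, -1.5], [0.8, 0.5], [0.3, 1.2], [-0.1, 2.0], [1.0, -3.3], [-0.0, 0.2], [1.0, -0.5], [0.7, -0.0], [-1.0, 0.4]]
caddy [ 0.5072  0.3144 -0.1696] [[-1.2, -1.0], [0.5, -1.3], [-0.4, 1.1], [-4.0, 1.3], [0.2, -0.9], [0.6, 0.2], [-0.7, -1.7], [1.0, -1.2], [1.0, 1.0], [-0.7, -0.5], [-0.8, 0.1], [-0.7, 0.6]]
housing [ 0.5373  0.3131 -0.1718] [[-0.1, 0.0], [-0.2, -0.3], [-0.2, -1.0], [-1.1, -0.6], [-0.5, -0.6], [0.2, -0.5], [-0.9, -1.0], [0.1, -0.4]]
dome a [0.708 0.048 0.075]
dome b [ 0.289 -0.35   0.075]
```

```bash
cat >> h.py <<'E'
def togo(p,yaw=None):
    "tool-axis shift and turn to TCP p with tool y at world angle yaw (mod pi)"
    s=env.get_state();q=s["orientation"];M=R.from_quat([q[1],q[2],q[3],q[0]]).as_matrix()
    d=M.T@(np.array(p)-s["tcp_pos"]);y=np.arctan2(M[1,1],M[0,1])
    t=0 if yaw is None else -((yaw-y+np.pi/2)%np.pi-np.pi/2)
    print("tcp",s["tcp_pos"].round(4),"yaw",round(y,3),"shift",d.round(4),"turn",round(t,3),"tilt",M[2].round(3),"j",s["joint_pos"].round(2),"t",s["clock"])
E
python3 - <<'E'
from h import *
togo([.518,-.147,.25],1.095)
print(np.array(env.calibration("wrist")["tool_from_camera"]).round(3), env.calibration("wrist")["K"])
E
```

```text
tcp [0.1682 0.5499 0.2484] yaw 1.274 shift [-0.5383 -0.5641 -0.0017] turn 0.179 tilt [-0.  0. -1.] j [1.13 0.31 0.05 1.3  0.   1.43] t 0.85
[[ 0.001 -0.945 -0.326  0.086]
 [ 1.     0.001 -0.001 -0.001]
 [ 0.001 -0.326  0.945 -0.126]
 [ 0.     0.     0.     1.   ]] [[298.38173251   0.         281.32475576]
 [  0.         298.38173251 209.6833814 ]
 [  0.           0.           1.        ]]
```

```bash
python3 -m pendant '[[1,-0.02,-0.021,0,0],[1,-0.04,-0.042,0,0],[1,-0.04,-0.042,0,0],[1,-0.04,-0.042,0,0],[1,-0.04,-0.042,0,0],[1,-0.04,-0.042,0,0],[1,-0.04,-0.042,0,0],[1,-0.04,-0.042,0,0]]' && python3 -m pendant '[[1,-0.04,-0.042,0,0],[1,-0.04,-0.042,0,0],[1,-0.04,-0.042,0,0],[1,-0.04,-0.042,0,0],[1,-0.04,-0.042,0,0],[1,-0.02,-0.02,0,0],[-0.06,0,0,0,0.1],[-0.06,0,0,0,0.08]]' && python3 - <<'E'
from h import *
C,im=snap("wrist","w1.png")
print([(r["centre"],r["score"]) for r in env.recognise("wrist","screen_bar")[:3]])
snap("top","t1.png")
togo([.518,-.147,.25],1.095)
E
```

```text
clock: 1.85
tcp_pos: [0.3636, 0.1593, 0.2487]
orientation: [0.001, 0.148, 0.989, 0.0]
wrist_force: [-0.1, 0.3, -0.2]
finger_gap: 0.085
grip_force: 0.0
clock: 2.85
tcp_pos: [0.5061, -0.1241, 0.248]
orientation: [-0.0, 0.238, 0.971, 0.0]
wrist_force: [0.4, 0.7, 0.2]
finger_gap: 0.052
grip_force: 0.0
[([167.2, 210.9], 0.62)]
tcp [ 0.5061 -0.1234  0.2483] yaw 1.095 shift [-0.0214 -0.0155 -0.0017] turn 0.0 tilt [ 0.  0. -1.] j [-0.39  0.21 -0.09  1.27  0.    0.08] t 3.0
```

View pics/w1.png

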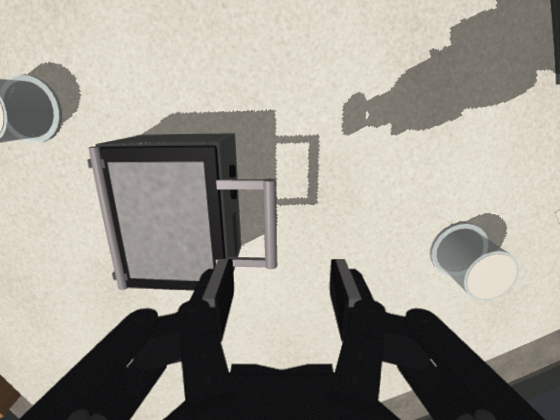

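The wrist view shows the bar's stem corners at (270,184) and (270,263), the hinge ends at (95,148) and (122,288), and the panel corners at (217,147) and (212,289). I'll refit the box with these.

```bash
python3 - <<'E'
from fit import *
Cw=cam("wrist")
kw=[("h",-1),("h",1),("p",-1),("p",1),("r",-1),("r",1)]
ow=(Cw,kw,np.array([[95,148],[122,288],[217,147],[212,289],[270,184],[270,263]]))
ks=[("h",1),("h",-1),("r",1),("r",-1)]
ot=(Ct,ks,np.array([[403,213.2],[380.5,264.5],[340,196.5],[326.8,224.5]]))
os_=(Cs,[("h",1),("p",1),("r",1),("r",-1)],np.array([[176.2,168.8],[203.8,190.8],[223.2,192],[244.5,174.2]]))
for obs in([ow],[ow,ot],[ow,ot,os_]):
    x,e=fit(viewer,obs,[.47,-.24,-2.05,.2])
    print(x.round(4),e.reshape(-1,2).round(1).tolist(),"bar",viewer(x,[("r",1),("r",-1)]).mean(0).round(4))
m=viewer(x,[("r",1),("r",-1)]).mean(0)
togo(m+[0,0,.04],x[2]+np.pi)
E
```

```text
[ 0.4718 -0.2403 -2.0505  0.0172] [[0.1, -0.2], [0.3, -1.0], [0.2, 0.3], [14.5, 0.8], [-1.6, 0.3], [-0.8, -0.7]] bar [ 0.5208 -0.1463  0.1038]
[ 0.4718 -0.2404 -2.0504  0.0165] [[0.0, -0.2], [0.2, -1.0], [0.1, 0.3], [14.4, 0.7], [-1.7, 0.2], [-0.9, -0.8], [-0.2, -1.5], [-2.4, -0.1], [0.6, -0.4], [0.1, 0.2]] bar [ 0.5207 -0.1463  0.1037]
[ 0.4714 -0.2401 -2.0503  0.0268] [[0.0, -0.7], [0.2, -1.3], [-0.2, -0.0], [14.3, 1.0], [-1.7, 0.3], [-0.9, -0.3], [-0.3, -1.4], [-2.4, 0.1], [0.6, -0.4], [0.0, 0.3], [-0.0, 2.4], [-0.1, 0.4], [0.6, 0.2], [-0.9, 0.7]] bar [ 0.5203 -0.1461  0.1053]
tcp [ 0.5061 -0.1234  0.2483] yaw 1.095 shift [-0.0231 -0.0136  0.1029] turn 0.004 tilt [ 0.  0. -1.] j [-0.39  0.21 -0.09  1.27  0.    0.08] t 3.0
```

```bash
python3 -m pendant '[[-0.06,-0.0115,-0.0068,0,0.004],[-0.06,-0.0115,-0.0068,0.02,0],[-0.06,0,0,0.05,0],[-0.06,0,0,0.04,0],[-0.06,0,0,0.025,0],[-0.06,0,0,0.007,0],[-0.06,0,0,0,0]]' && python3 - <<'E'
from h import *
C,im=snap("wrist","w2.png")
togo([.5205,-.1463,.106],1.091)
E
```

```text
clock: 3.88
tcp_pos: [0.5206, -0.1464, 0.1065]
orientation: [0.0, 0.238, 0.971, -0.0]
wrist_force: [1.0, -0.2, 0.4]
finger_gap: 0.0401
grip_force: 0.0
tcp [ 0.521  -0.1465  0.1072] yaw 1.09 shift [ 0.0006 -0.0001  0.0012] turn -0.001 tilt [-0.001  0.    -1.   ] j [-0.42  0.33 -0.29  0.95  0.    0.06] t 3.925
```

View pics/w2.png

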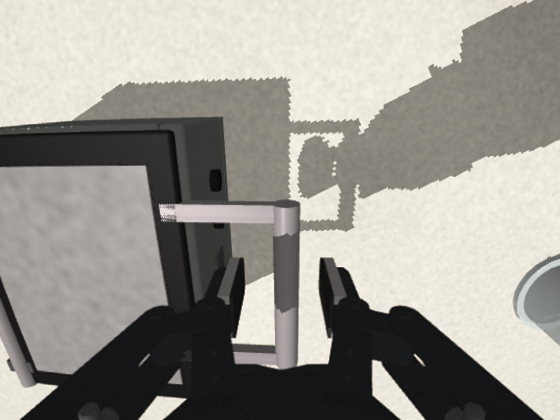

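The bar (column 286) lies centred between the fingers (240 and 325), so I'm closing on it.

```bash
python3 -m pendant '[[-1,0,0,0,0],[-1,0,0,0,0],[-1,0,0,0,0],[-1,0,0,0,0]]' 40; python3 - <<'E'
from h import *
togo([.5205,-.1463,.106])
# arc in tool axes: tool y = viewer -x, tool z down
t0=.04
for t in np.linspace(t0,1.77,19):
    print(round(t,3),"y",round(-.161*(np.cos(t0)-np.cos(t)),4),"z",round(-.161*(np.sin(t)-np.sin(t0)),4))
E
```

```text
clock: 4.42
tcp_pos: [0.5221, -0.1447, 0.1076]
orientation: [0.002, 0.237, 0.971, 0.002]
wrist_force: [4.4, 5.7, 1.6]
finger_gap: 0.0107
grip_force: 38.9
tcp [ 0.5221 -0.1447  0.1076] yaw 1.092 shift [ 0.0007 -0.0021  0.0016] turn 0 tilt [-0.003  0.004 -1.   ] j [-0.42  0.33 -0.29  0.95  0.    0.06] t 4.425
0.04 y -0.0 z -0.0
0.136 y -0.0014 z -0.0154
0.232 y -0.0042 z -0.0306
0.328 y -0.0085 z -0.0455
0.424 y -0.0142 z -0.0599
0.521 y -0.0212 z -0.0736
0.617 y -0.0295 z -0.0867
0.713 y -0.0391 z -0.0988
0.809 y -0.0497 z -0.11
0.905 y -0.0614 z -0.1202
1.001 y -0.074 z -0.1291
1.097 y -0.0874 z -0.1368
1.193 y -0.1015 z -0.1432
1.289 y -0.1162 z -0.1482
1.386 y -0.1312 z -0.1518
1.482 y -0.1465 z -0.1539
1.578 y -0.162 z -0.1546
1.674 y -0.1774 z -0.1537
1.77 y -0.1927 z -0.1514
```

```bash
python3 -m pendant '[[-1,0,-0.0007,-0.008,0],[-1,0,-0.0007,-0.0075,0],[-1,0,-0.0028,-0.0152,0],[-1,0,-0.0043,-0.0149,0],[-1,0,-0.0057,-0.0144,0],[-1,0,-0.007,-0.0137,0],[-1,0,-0.0083,-0.013,0]]' 60; python3 - <<'E'
from h import *
togo([.5205,-.1463,.106])
E
```

```text
clock: 5.3
tcp_pos: [0.5085, -0.1709, 0.1941]
orientation: [0.002, 0.237, 0.971, 0.002]
wrist_force: [5.7, 4.3, -5.1]
finger_gap: 0.01
grip_force: 58.2
tcp [ 0.5085 -0.1709  0.1941] yaw 1.092 shift [0.001  0.0269 0.0883] turn 0 tilt [-0.003  0.005 -1.   ] j [-0.48  0.26 -0.16  1.15  0.01  0.  ] t 5.3
```

```bash
python3 -m pendant '[[-1,0,-0.0096,-0.0121,0],[-1,0,-0.0106,-0.0112,0],[-1,0,-0.0117,-0.0102,0],[-1,0,-0.0126,-0.0089,0],[-1,0,-0.0134,-0.0077,0],[-1,0,-0.0141,-0.0064,0],[-1,0,-0.0147,-0.005,0],[-1,0,-0.015,-0.0036,0]]' && python3 -m pendant '[[-1,0,-0.0153,-0.0021,0],[-1,0,-0.0155,-0.0007,0],[-1,0,-0.0154,0.0009,0],[-1,0,-0.0115,0.0015,0],[-1,0,0,0,0],[-1,0,0,0,0]]'; python3 - <<'E'
from h import *
C,im=snap("wrist","w3.png")
togo([.4714+.083*np.cos(-2.0503),-.2401+.083*np.sin(-2.0503),.2575])
s=env.get_state();p=s["tcp_pos"]-[.4714,-.2401,0]
vx=p[0]*np.cos(-2.0503)+p[1]*np.sin(-2.0503)
print("angle est",np.arctan2(p[2]+.002-.101,.055-vx),np.hypot(p[2]+.002-.101,.055-vx))
snap("top","t3.png");snap("scene","s3.png")
a=cv2.imread("pics/t3.png")[150:290,280:460];b=cv2.imread("pics/s3.png")[80:220,130:310]
cv2.imwrite("pics/z3.png",cv2.convertScaleAbs(cv2.resize(np.hstack([a,b]),(800,311),interpolation=cv2.INTER_CUBIC),alpha=1.5))
E
```

```text
clock: 6.3
tcp_pos: [0.4623, -0.2614, 0.2619]
orientation: [0.005, 0.237, 0.972, 0.001]
wrist_force: [6.4, 7.4, 7.7]
finger_gap: 0.0095
grip_force: 61.2
clock: 7.05
tcp_pos: [0.4345, -0.3151, 0.2614]
orientation: [0.003, 0.238, 0.971, -0.002]
wrist_force: [1.8, -2.4, 6.2]
finger_gap: 0.0096
grip_force: 61.6
tcp [ 0.4345 -0.3151  0.2614] yaw 1.09 shift [0.0018 0.0006 0.0039] turn 0 tilt [-0.007 -0.002 -1.   ] j [-0.78  0.23 -0.03  1.3   0.   -0.3 ] t 7.1
angle est 1.744868178753318 0.16488489888380717
```

View pics/z3.png

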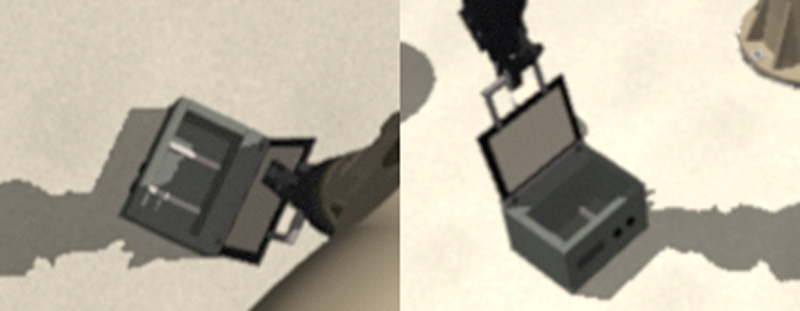

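```bash
python3 -m pendant '[[-0.06,0,0,0,0],[-0.06,0,0,0,0],[-0.06,0,0,0,0],[-0.06,0,0,-0.02,0],[-0.06,0,0,-0.04,0],[-0.06,0,0,-0.04,0],[1,0,0.05,0,0],[1,0,0.05,0,0]]'; python3 - <<'E'
from h import *
snap("wrist","w4.png")
snap("top","t4.png");snap("scene","s4.png")
a=cv2.imread("pics/w4.png");b=cv2.imread("pics/s4.png")[80:230,150:290]
c=cv2.imread("pics/t4.png")[180:290,310:460]
out=np.zeros((600,800,3),np.uint8)
out[:300,:400]=cv2.resize(a,(400,300));out[:,400:][:428]=cv2.resize(b,(400,428),interpolation=cv2.INTER_CUBIC);out[300:593,:400]=cv2.resize(c,(400,293),interpolation=cv2.INTER_CUBIC)
cv2.imwrite("pics/z4.png",cv2.convertScaleAbs(out,alpha=1.4))
togo([.537,.313,.20],1.40)
E
```

```text
clock: 8.2
tcp_pos: [0.4796, -0.2245, 0.3588]
orientation: [0.0, 0.239, 0.971, -0.0]
wrist_force: [1.2, -0.8, 0.6]
finger_gap: 0.0743
grip_force: 0.0
tcp [ 0.4797 -0.2229  0.3584] yaw 1.094 shift [0.195  0.5024 0.1586] turn -0.306 tilt [ 0.  0. -1.] j [-0.59  0.22  0.19  1.54  0.   -0.11] t 8.35
```

View pics/z4.png

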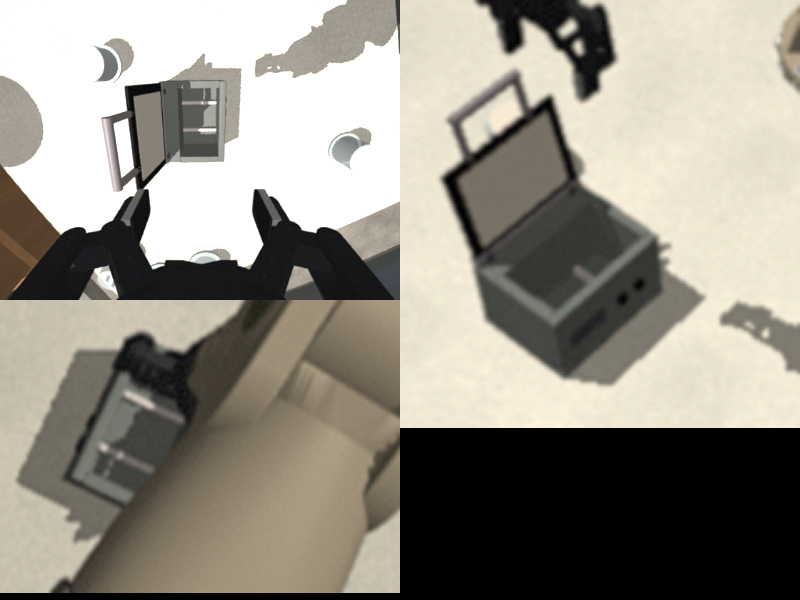

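```bash
python3 - <<'E'
from fit import *
Cw=cam("wrist")
def vm(p,k):
    return np.vstack([place(p,[[-.06,s*.077,.095]]) if a=="f" else viewer(p,[(a,s)]) for a,s in k])
ow=(Cw,[("r",-1),("r",1),("p",-1),("p",1),("f",-1),("f",1)],np.array([[154,171],[164,260],[176,123],[196,262],[316,112],[314,225]]))
os_=(Cs,[("r",1),("r",-1),("p",1),("p",-1),("h",1),("h",-1),("f",1),("f",-1)],np.array([[168.2,121.3],[191,105.9],[165.8,142],[202.2,114.3],[178.7,169.3],[213,142.3],[207.8,195.5],[241.7,164]]))
for o in([ow],[os_],[ow,os_]):
    x,e=fit(vm,o,[.4714,-.24,-2.05,1.74]);print(x.round(4),e.reshape(-1,2).round(1).tolist())
print("well",place(x,[[-.011,0,.008]]))
E
```

```text
[ 0.47   -0.2366 -2.0251  1.7509] [[-2.2, -2.1], [3.3, 3.1], [0.2, -2.6], [-0.4, 8.5], [-0.1, -0.1], [0.4, 1.4]]
[ 0.4735 -0.233  -2.0283  1.8154] [[0.5, 0.8], [-0.8, -0.1], [-0.6, 0.3], [1.0, -1.8], [-0.4, 3.4], [0.8, 0.8], [-1.3, -0.9], [0.8, -1.7]]
[ 0.4708 -0.236  -2.0229  1.7628] [[-3.3, -1.4], [2.5, 3.6], [-0.3, -1.9], [-0.5, 8.9], [0.5, 0.2], [1.1, 1.5], [1.8, 0.9], [0.3, -0.1], [0.1, 0.2], [1.6, -2.0], [-1.0, 2.7], [-0.1, -0.0], [-1.8, -1.8], [0.1, -2.7]]
well [[ 0.47564786 -0.22607446  0.008     ]]
```

```bash
python3 -m pendant '[[1,0.01,0.026,0,0],[1,0.02,0.052,0.01,0],[1,0.02,0.052,0.01,0],[1,0.02,0.052,0.02,0],[1,0.02,0.052,0.02,0],[1,0.02,0.052,0.02,0],[1,0.02,0.052,0.02,0],[1,0.02,0.052,0.02,0]]' && python3 -m pendant '[[1,0.02,0.052,0,0],[1,0.02,0.052,0,0],[1,0.005,0.008,0,0],[1,0,0,0,-0.1],[1,0,0,0,-0.1],[1,0,0,0,-0.106],[1,0,0,0,0]]' && python3 - <<'E'
from h import *
snap("wrist","w5.png")
print([(r["centre"],r["score"]) for r in env.recognise("wrist","housing")[:3]])
togo([.5373,.3131,.20],1.40)
E
```

```text
clock: 9.35
tcp_pos: [0.5268, 0.191, 0.2377]
orientation: [0.0, 0.239, 0.971, -0.0]
wrist_force: [1.3, 0.2, 0.0]
finger_gap: 0.0851
grip_force: 0.0
clock: 10.22
tcp_pos: [0.5386, 0.3088, 0.2383]
orientation: [-0.0, 0.089, 0.996, -0.0]
wrist_force: [-0.5, -0.5, -0.5]
finger_gap: 0.0854
grip_force: 0.0
[([289.3, 192.5], 0.75)]
tcp [0.5386 0.3093 0.2384] yaw 1.393 shift [0.002  0.0035 0.0384] turn -0.007 tilt [ 0. -0. -1.] j [ 0.39  0.41  0.16  1.32 -0.    0.57] t 10.325
```

View pics/w5.png

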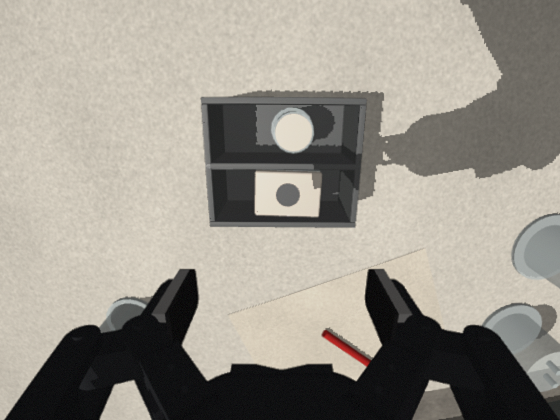

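The housing cap's corners are at (256,171), (322,172), (320,217) and (254,215), and the caddy rim shows clearly. I'll fit both.

```bash
python3 - <<'E'
from fit import *
Cw=cam("wrist")
a,b,z=.023,.033,.078
x,e=fit(boxm,[(Cw,[(-a,-b,z),(-a,b,z),(a,b,z),(a,-b,z)],np.array([[256,171],[322,172],[320,217],[254,215]]))],[.54,.31,-.17]);print("housing",x.round(4),e.round(1))
a,b,z=.063,.075,.081
y,e=fit(boxm,[(Cw,[(-a,-b,z),(-a,b,z),(a,b,z),(a,-b,z)],np.array([[202,98],[367,98],[355,227],[209,226]]))],[.5,.31,-.17]);print("caddy",y.round(4),e.round(1))
print("slot",place(y,[[.03,0,0]]))
togo([x[0],x[1],.05],x[2]+np.pi/2)
E
```

```text
housing [ 0.5361  0.3156 -0.2031] [-1.1 -0.3  0.6  0.5 -0.5 -0.3  1.   0.1]
caddy [ 0.5068  0.3158 -0.1865] [-1.5 -1.5  0.2  0.1  0.3  0.8  0.6  0.5]
slot [[0.53632593 0.3102576  0.        ]]
tcp [0.5386 0.3093 0.2384] yaw 1.393 shift [0.0036 0.0058 0.1884] turn 0.025 tilt [ 0. -0. -1.] j [ 0.39  0.41  0.16  1.32 -0.    0.57] t 10.325
```

```bash
python3 -m pendant '[[1,0.0036,0.0058,0,0.012],[1,0,0,0.05,0],[1,0,0,0.05,0],[1,0,0,0.045,0],[1,0,0,0.03,0],[1,0,0,0.017,0],[1,0,0,0,0]]' 40 && python3 -m pendant '[[-1,0,0,0,0],[-1,0,0,0,0],[-1,0,0,0,0],[-1,0,0,0,0],[-1,0,0,0,0]]' 40
```

```text
clock: 11.2
tcp_pos: [0.5356, 0.3169, 0.0461]
orientation: [-0.0, 0.093, 0.996, -0.0]
wrist_force: [0.2, -0.1, -0.7]
finger_gap: 0.0857
grip_force: 0.0
clock: 11.82
tcp_pos: [0.537, 0.3172, 0.0482]
orientation: [0.001, 0.093, 0.996, 0.001]
wrist_force: [0.2, -0.4, 5.9]
finger_gap: 0.0658
grip_force: 46.2
```

Gripped at a 65.8 mm gap. Next I'll lift it and carry it to a clear spot at (0.45, 0.06).

```bash
python3 -m pendant '[[-1,0,0,-0.01,0],[-1,0,0,-0.03,0],[-1,0,0,-0.04,0],[-1,0,0,-0.04,0],[-1,0,0,-0.01,0],[-1,0,0,0,0]]' && python3 - <<'E'
from h import *
togo([.45,.06,.048],1.10)
E
```

```text
clock: 12.58
tcp_pos: [0.5359, 0.3168, 0.1766]
orientation: [0.0, 0.093, 0.996, 0.0]
wrist_force: [0.5, -0.0, -2.2]
finger_gap: 0.0653
grip_force: 46.1
tcp [0.5359 0.3168 0.1766] yaw 1.384 shift [ 0.0367 -0.2683  0.1285] turn 0.284 tilt [-0.  0. -1.] j [0.4  0.43 0.04 1.18 0.   0.59] t 12.575
```

```bash
python3 -m pendant '[[-1,0.003,-0.02,0,0],[-1,0.006,-0.045,0,0],[-1,0.006,-0.045,0,0],[-1,0.006,-0.045,0,0],[-1,0.006,-0.045,0,0],[-1,0.006,-0.045,0,0],[-1,0.004,-0.023,0,0],[-1,0,0,0.03,0.1]]' && python3 -m pendant '[[-1,0,0,0.045,0.1],[-1,0,0,0.03,0.084],[-1,0,0,0.015,0],[-1,0,0,0.006,0],[-1,0,0,0.005,0],[-1,0,0,0,0]]'
```

```text
clock: 13.58
tcp_pos: [0.4496, 0.0588, 0.1461]
orientation: [0.001, 0.146, 0.989, -0.0]
wrist_force: [0.7, 0.6, -1.7]
finger_gap: 0.0657
grip_force: 46.0
clock: 14.32
tcp_pos: [0.4496, 0.0603, 0.0454]
orientation: [-0.0, 0.233, 0.972, 0.0]
wrist_force: [-0.3, 0.0, -1.6]
finger_gap: 0.0657
grip_force: 45.9
```

```bash
python3 -m pendant '[[-1,0,0,0.002,0],[-1,0,0,0.002,0],[-1,0,0,0,0]]'; python3 -m pendant '[[-1,0,0,0.002,0],[-1,0,0,0,0]]'
```

```text
clock: 14.7
tcp_pos: [0.4502, 0.0603, 0.0422]
orientation: [0.001, 0.233, 0.972, 0.0]
wrist_force: [-1.4, 0.9, 4.3]
finger_gap: 0.0657
grip_force: 46.3
clock: 14.95
tcp_pos: [0.4502, 0.0603, 0.0421]
orientation: [0.001, 0.233, 0.972, 0.0]
wrist_force: [-9.2, 0.6, 27.2]
finger_gap: 0.0656
grip_force: 48.6
```

```bash
python3 -m pendant '[[-1,0,0,-0.002,0],[1,0,0,0,0],[1,0,0,0,0],[1,0,0,0,0],[1,0,0,0,0],[1,0,0,-0.03,0],[1,0,0,-0.05,0],[1,0,0,-0.06,0]]' && python3 -m pendant '[[1,0,0,-0.03,0.16],[1,0,0,0,0.18],[1,0,0,0,0.18],[1,0,0,0,0.18],[1,0,0,0,0.18],[1,0,0,0,0.18],[1,0,0,0,0.18],[1,0,0,0,0.18]]' && python3 -m pendant '[[1,0,0,0,0.15],[1,0,0,0,0]]' && python3 - <<'E'
from h import *
snap("wrist","w6.png")
print([(r["centre"],r["score"]) for r in env.recognise("wrist","housing")[:3]])
togo([.45,.06,.15],-.48)
E
```

```text
clock: 15.95
tcp_pos: [0.4488, 0.0603, 0.182]
orientation: [-0.001, 0.233, 0.972, -0.0]
wrist_force: [1.0, -0.5, -0.2]
finger_gap: 0.0853
grip_force: 0.0
clock: 16.95
tcp_pos: [0.4496, 0.0603, 0.2113]
orientation: [-0.0, 0.812, 0.583, -0.0]
wrist_force: [-0.5, -0.0, 0.1]
finger_gap: 0.0855
grip_force: 0.0
clock: 17.2
tcp_pos: [0.4496, 0.0603, 0.2113]
orientation: [-0.0, 0.852, 0.524, -0.0]
wrist_force: [0.5, -0.2, 0.4]
finger_gap: 0.0851
grip_force: 0.0
[([285.9, 193.5], 0.79)]
tcp [0.4496 0.0603 0.2114] yaw -0.467 shift [-0.0001  0.0005  0.0614] turn 0.013 tilt [ 0. -0. -1.] j [-0.04  0.1  -0.32  1.16  0.    1.99] t 17.3
```

View pics/w6.png

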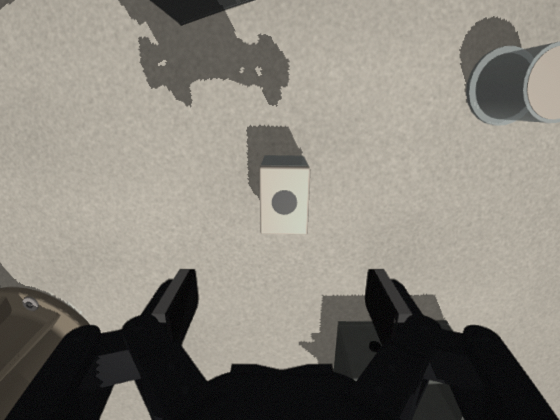

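The housing stands upright, with its cap corners at (260,168), (310,167), (308,234) and (261,234). I'll refine its pose and grasp it.

```bash
python3 - <<'E'
from fit import *
Cw=cam("wrist")
q=[[260,168],[310,167],[308,234],[261,234]]
print([atz(Cw,p,.072).round(4).tolist() for p in q])
# yaw th: housing y axis along tool x (1.10) -> th=-.47 ; housing x = tool y = image right
a,b,z=.023,.033,.072
x,e=fit(boxm,[(Cw,[(-a,b,z),(a,b,z),(a,-b,z),(-a,-b,z)],np.array(q))],[.45,.06,-.47]);print(x.round(4),e.round(1))
togo([x[0],x[1],.05],x[2])
E
```

```text
[[0.4449, 0.0972, 0.072], [0.4854, 0.0778, 0.072], [0.456, 0.0192, 0.072], [0.4153, 0.0397, 0.072]]
[ 0.4504  0.0584 -0.4657] [-0.8 -0.9  0.4  0.   0.3  0.4 -0.1  0.5]
tcp [0.4496 0.0603 0.2114] yaw -0.467 shift [-0.0013  0.0015  0.1614] turn -0.002 tilt [ 0. -0. -1.] j [-0.04  0.1  -0.32  1.16  0.    1.99] t 17.3
```

```bash
python3 -m pendant '[[1,-0.001,0.001,0.03,0],[1,0,0,0.05,0],[1,0,0,0.045,0],[1,0,0,0.025,0],[1,0,0,0.011,0],[1,0,0,0,0]]' 40 && python3 -m pendant '[[-1,0,0,0,0],[-1,0,0,0,0],[-1,0,0,0,0],[-1,0,0,0,0],[-1,0,0,0,0],[-1,0,0,0,0],[-1,0,0,0,0]]' 40; python3 -m pendant '[[-1,0,0,-0.01,0],[-1,0,0,-0.03,0],[-1,0,0,-0.05,0],[-1,0,0,-0.05,0],[-1,0,0,-0.05,0],[-1,0,0,0,0]]'; python3 - <<'E'
from h import *
d=.11
togo([.4714-d*np.cos(-2.05),-.24-d*np.sin(-2.05),.27],-.478)
E
```

```text
clock: 18.05
tcp_pos: [0.45, 0.059, 0.0503]
orientation: [-0.0, 0.852, 0.523, -0.0]
wrist_force: [0.4, 0.2, 0.7]
finger_gap: 0.0857
grip_force: 0.0
clock: 18.92
tcp_pos: [0.4512, 0.0589, 0.0516]
orientation: [0.001, 0.852, 0.523, 0.001]
wrist_force: [-1.0, 0.1, 6.7]
finger_gap: 0.0456
grip_force: 40.9
clock: 19.68
tcp_pos: [0.4523, 0.0589, 0.2449]
orientation: [0.002, 0.852, 0.523, 0.003]
wrist_force: [1.1, -0.3, -2.7]
finger_gap: 0.0453
grip_force: 41.7
tcp [0.4523 0.0589 0.2449] yaw -0.47 shift [-0.1478  0.1535 -0.0245] turn 0.008 tilt [ 0.003  0.007 -1.   ] j [-0.05  0.08 -0.26  1.23  0.    1.99] t 19.675
```

```bash
python3 -m pendant '[[-1,0,0,-0.02,0],[-1,0,0,-0.05,0],[-1,0,0,-0.045,0],[-1,0,0,0,0.008]]' && python3 - <<'E'
from h import *
togo([.46,-.262,.36],-.478)
E
```

```text
clock: 20.18
tcp_pos: [0.4512, 0.0589, 0.3579]
orientation: [0.001, 0.854, 0.52, 0.002]
wrist_force: [-0.3, -0.2, -2.0]
finger_gap: 0.0458
grip_force: 42.0
tcp [0.4512 0.0589 0.3579] yaw -0.478 shift [-0.2808  0.1556 -0.0021] turn -0.0 tilt [ 0.002  0.004 -1.   ] j [-0.05  0.07  0.01  1.51  0.    2.  ] t 20.175
```

```bash
python3 -m pendant '[[-1,-0.02,0.011,0,0],[-1,-0.045,0.025,0,0],[-1,-0.045,0.025,0,0],[-1,-0.045,0.025,0,0],[-1,-0.045,0.025,0,0],[-1,-0.045,0.025,0,0],[-1,-0.035,0.0195,0,0],[-1,0,0,0,0]]' && python3 - <<'E'
from h import *
snap("wrist","w7.png")
togo([.46,-.262,.36],-.478)
im=cv2.imread("pics/w7.png")[120:360,140:460]
cv2.imwrite("pics/z7.png",cv2.convertScaleAbs(cv2.resize(im,(800,600),interpolation=cv2.INTER_CUBIC),alpha=1.5))
E
```

```text
clock: 21.18
tcp_pos: [0.4587, -0.2634, 0.3522]
orientation: [-0.002, 0.855, 0.518, -0.001]
wrist_force: [-0.7, 0.6, -2.7]
finger_gap: 0.0457
grip_force: 41.8
tcp [ 0.4586 -0.2618  0.3528] yaw -0.481 shift [ 0.0005  0.0013 -0.0072] turn -0.003 tilt [ 0.001 -0.005 -1.   ] j [-0.67  0.22  0.17  1.53  0.    1.38] t 21.225
```

View pics/z7.png

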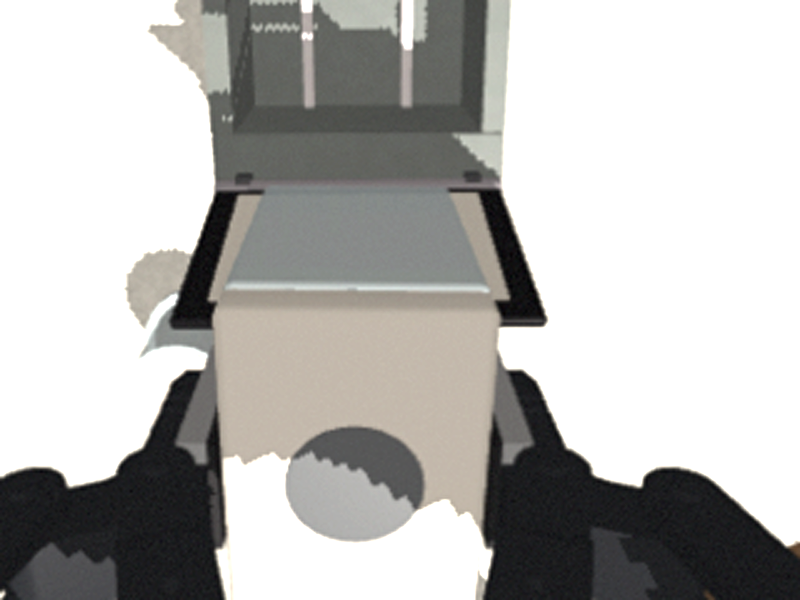

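The wrist view shows the well above the held housing. The rear rim corners are near (234,172) and (333,172), and the inner rib ends are at (266,163) and (300,163). I'll find the front edges numerically.

```bash
python3 - <<'E'
from h import *
g=cv2.imread("pics/w7.png",0).astype(int)
print("col283 rows40-200",[(r,g[r,276:290].mean().round().astype(int)) for r in range(40,200,2)])
for r in(110,130,150): print(r,"L",g[r-1:r+2,205:275].mean(0).round().astype(int).tolist(),"R",g[r-1:r+2,295:352].mean(0).round().astype(int).tolist())
E
```

```text
col283 rows40-200 [(40, np.int64(205)), (42, np.int64(209)), (44, np.int64(211)), (46, np.int64(210)), (48, np.int64(210)), (50, np.int64(212)), (52, np.int64(214)), (54, np.int64(210)), (56, np.int64(208)), (58, np.int64(212)), (60, np.int64(215)), (62, np.int64(214)), (64, np.int64(214)), (66, np.int64(216)), (68, np.int64(215)), (70, np.int64(215)), (72, np.int64(216)), (74, np.int64(158)), (76, np.int64(116)), (78, np.int64(119)), (80, np.int64(119)), (82, np.int64(120)), (84, np.int64(119)), (86, np.int64(118)), (88, np.int64(119)), (90, np.int64(120)), (92, np.int64(121)), (94, np.int64(121)), (96, np.int64(120)), (98, np.int64(118)), (100, np.int64(120)), (102, np.int64(116)), (104, np.int64(92)), (106, np.int64(123)), (108, np.int64(124)), (110, np.int64(126)), (112, np.int64(126)), (114, np.int64(111)), (116, np.int64(125)), (118, np.int64(125)), (120, np.int64(125)), (122, np.int64(125)), (124, np.int64(125)), (126, np.int64(126)), (128, np.int64(126)), (130, np.int64(126)), (132, np.int64(68)), (134, np.int64(66)), (136, np.int64(67)), (138, np.int64(66)), (140, np.int64(6
[... 1680 characters left out ...]
7, 64, 55, 47, 47, 47, 47, 46, 46, 45, 49, 84, 119, 128, 127, 128, 128, 128, 127, 126, 133, 194, 221, 220, 220, 222, 223, 223, 220]
150 L [216, 214, 214, 214, 215, 219, 221, 221, 219, 216, 216, 217, 206, 156, 122, 114, 117, 121, 123, 124, 122, 123, 123, 124, 123, 124, 117, 69, 55, 47, 48, 56, 47, 47, 47, 48, 56, 65, 66, 65, 65, 66, 64, 65, 65, 66, 65, 65, 66, 66, 66, 66, 65, 65, 66, 70, 95, 116, 115, 113, 91, 66, 65, 65, 66, 67, 67, 66, 67, 67] R [66, 66, 66, 65, 68, 87, 115, 116, 113, 95, 68, 65, 66, 65, 65, 67, 66, 67, 65, 65, 65, 67, 66, 65, 66, 65, 66, 65, 66, 61, 46, 46, 46, 47, 47, 47, 45, 47, 82, 121, 132, 133, 133, 132, 131, 132, 131, 145, 192, 221, 218, 216, 217, 219, 218, 216, 215]
```

```bash
python3 - <<'E'
from fit import *
Cw=cam("wrist")
obs=[([231.9,150],.095,1,-.065),([230.5,130],.095,1,-.065),([333,150],.095,1,.065),([333.7,130],.095,1,.065),
([218.3,150],.095,1,-.077),([343.1,150],.095,1,.077),([265.5,150],.018,1,-.027),([299.7,150],.018,1,.027),
([283,173],.095,0,.026),([283,161.5],.008,0,.026),([250,173],.095,0,.026),([320,173],.095,0,.026)]
W=[atz(Cw,o[0],o[1])[:2] for o in obs]
def loc(p,w):
    d=w-p[:2];c,s=np.cos(p[2]),np.sin(p[2]);return np.array([c*d[0]+s*d[1],-s*d[0]+c*d[1]])
f=lambda p:[1e3*(loc(p,w)[o[2]]-o[3]) for w,o in zip(W,obs)]
r=least_squares(f,[.4714,-.24,-2.05]);x=r.x;print(x.round(4),np.round(r.fun,1))
for n,P in(("front top",[-.06,0,.095]),("front base",[-.06,0,0]),("well front rim",[-.048,0,.095]),("well front floor",[-.048,0,.008])):
    print(n,proj(Cw,place(x,[P])).round(1))
y=np.array([.4718,-.2404,-2.0504])
for q in(x,y):print("well",place(q,[[-.011,0,0]]).round(4))
# held housing: bottom edge z=TCP-.0505, far (image-top) edge; crop (228,288),(490,290)
s=env.get_state();p=s["tcp_pos"]
for px in([231.2,235.2],[336,236]):
    w=atz(Cw,px,p[2]-.0505); print("housing bottom corner rel. TCP along tool",(loc([p[0],p[1],-.478],w)).round(4))
for px in([226.4,243.5],[339,243.5]):
    w=atz(Cw,px,p[2]+.0215); print("top corner",(loc([p[0],p[1],-.478],w)).round(4))
togo(np.r_[place(x,[[-.011,0,0]])[0,:2],.30],x[2]+np.pi/2)
E
```

```text
[ 0.4692 -0.2369 -2.0482] [ 1.   0.6  0.3 -0.1 -4.5  1.2  1.6 -0.   0.   0.1 -0.1  0. ]
front top [[281.8 103.8]]
front base [[282.  104.5]]
well front rim [[281.8 114. ]]
well front floor [[282.  112.8]]
well [[ 0.4742 -0.2271  0.    ]]
well [[ 0.4769 -0.2306  0.    ]]Traceback (most recent call last):
  File "<stdin>", line 18, in <module>
  File "<stdin>", line 8, in loc
ValueError: operands could not be broadcast together with shapes (3,) (2,)
```

```bash
python3 - <<'E'
from fit import *
Cw=cam("wrist");p=env.get_state()["tcp_pos"]
def loc(p,w):
    d=w[:2]-p[:2];c,s=np.cos(p[2]),np.sin(p[2]);return np.array([c*d[0]+s*d[1],-s*d[0]+c*d[1]])
# axes: first = tool y (viewer +y), second = tool x (viewer -x)
for px in([231.2,235.2],[336,236]): print("bottom",loc([p[0],p[1],-.478],atz(Cw,px,p[2]-.0505)).round(4))
for px in([226.4,243.5],[339,243.5]): print("top",loc([p[0],p[1],-.478],atz(Cw,px,p[2]+.0215)).round(4))
g=cv2.imread("pics/w7.png",0).astype(int)
print(g[228:252,276:290].mean(1).round().astype(int).tolist())
togo([.4742,-.2271,.30],-.478)
E
```

```text
bottom [-0.0343  0.0045]
bottom [0.0336 0.0039]
top [-0.0227  0.033 ]
top [0.0209 0.033 ]
[92, 92, 92, 92, 97, 116, 135, 139, 109, 99, 100, 101, 102, 102, 106, 112, 118, 122, 123, 124, 124, 124, 124, 125]
tcp [ 0.4586 -0.2618  0.3528] yaw -0.481 shift [ 0.038  -0.0019  0.0529] turn -0.003 tilt [ 0.001 -0.005 -1.   ] j [-0.67  0.22  0.17  1.53  0.    1.38] t 21.225
```

```bash
python3 -m pendant '[[-1,0.018,0,0,0],[-1,0.019,-0.001,0,0],[-1,0,0,0.03,0],[-1,0,0,0.05,0],[-1,0,0,0.05,0],[-1,0,0,0.03,0],[-1,0,0,0.018,0],[-1,0,0,0,0]]' && python3 - <<'E'
from h import *
C,_=snap("wrist","w8.png")
togo([.475,-.2285,.175],-.478)
x=[.4706,-.2386,-2.0482]
c,s=np.cos(x[2]),np.sin(x[2])
g=cv2.imread("pics/w8.png",0).astype(int)
P=lambda a,b,z:proj(C,[[x[0]+c*a-s*b,x[1]+s*a+c*b,z]])[0]
for n,q in(("front out",(-.06,0,.095)),("front rim",(-.048,0,.095)),("L rim@-.04",(-.04,-.065,.095)),("R rim",(-.04,.065,.095)),("Lout",(-.04,-.077,.095)),("Rout",(-.04,.077,.095)),("floor front",(-.048,0,.008)),("ribL",(-.044,-.027,.018)),("ribR",(-.044,.027,.018))): print(n,P(*q).round(1))
print([ (r,int(g[r,274:290].mean())) for r in range(60,260,2)])
E
```

```text
clock: 22.22
tcp_pos: [0.4751, -0.2251, 0.1764]
orientation: [-0.001, 0.854, 0.521, -0.0]
wrist_force: [0.6, 0.0, -1.0]
finger_gap: 0.0456
grip_force: 41.8
tcp [ 0.4758 -0.2259  0.1776] yaw -0.476 shift [-0.0026  0.0005  0.0026] turn 0.002 tilt [ 0.    -0.001 -1.   ] j [-0.6   0.25 -0.21  1.11  0.    1.45] t 22.275
front out [287.3 162.8]
front rim [287.2 179.6]
L rim@-.04 [197.3 190.2]
R rim [376.9 190.9]
Lout [180.9 190.2]
Rout [393.2 191. ]
floor front [285.9 159.2]
ribL [257.8 165. ]
ribR [314.  165.2]
[(60, 174), (62, 176), (64, 185), (66, 181), (68, 177), (70, 179), (72, 178), (74, 173), (76, 179), (78, 184), (80, 183), (82, 175), (84, 184), (86, 178), (88, 176), (90, 182), (92, 186), (94, 184), (96, 179), (98, 190), (100, 184), (102, 133), (104, 130), (106, 132), (108, 133), (110, 133), (112, 133), (114, 132), (116, 132), (118, 131), (120, 131), (122, 132), (124, 132), (126, 133), (128, 134), (130, 133), (132, 133), (134, 131), (136, 131), (138, 132), (140, 135), (142, 134), (144, 133), (146, 103), (148, 53), (150, 53), (152, 52), (154, 57), (156, 59), (158, 59), (160, 59), (162, 59), (164, 72), (166, 73), (168, 73), (170, 73), (172, 73), (174, 72), (176, 72), (178, 69), (180, 140), (182, 144), (184, 144), (186, 111), (188, 72), (190, 72), (192, 72), (194, 83), (196, 97), (198, 96), (200, 96), (202, 97), (204, 97), (206, 96), (208, 96), (210, 96), (212, 96), (214, 97), (216, 97), (218, 96), (220, 96), (222, 96), (224, 97), (226, 96), (228, 97), (230, 96), (232, 102), (234, 142), (236, 119), (238, 110), (240, 112), (242, 116), (244, 130), (246, 136), (248, 136), (250, 137), (252, 137), (254, 137), (256, 137), (258, 137)]
```

```bash
python3 - <<'E'
from h import *
C=cam("wrist")
g=cv2.imread("pics/w8.png",0).astype(int)
f=lambda r,a,b:g[r-1:r+2,a:b].mean(0).round().astype(int).tolist()
for r in(190,215): print(r,"L170",f(r,170,215),"R355",f(r,355,405))
print("row171 L170",f(171,170,200),"R",f(171,375,405))
print("rows190 245..330",f(190,245,330)); print("row 256: 200..240",f(256,200,240),"320..360",f(256,320,360))
p=env.get_state()["tcp_pos"]
def loc(w,y=-.478):
    d=w[:2]-p[:2];c,s=np.cos(y),np.sin(y);return np.array([c*d[0]+s*d[1],-s*d[0]+c*d[1]])
for z in(.0205,.0215,.0225): print("top front edge, tool(y,x)",loc(atz(C,[282,244],p[2]+z)).round(4))
print("bottom cand",[loc(atz(C,[284,r],p[2]-.0505)).round(4).tolist() for r in(187,194)])
E
```

```text
190 L170 [131, 131, 131, 132, 134, 136, 136, 137, 136, 134, 134, 133, 134, 134, 134, 135, 134, 134, 134, 134, 135, 135, 135, 134, 135, 134, 104, 73, 67, 67, 66, 67, 67, 68, 67, 68, 68, 66, 68, 68, 67, 68, 68, 67, 66] R355 [52, 52, 52, 53, 53, 51, 53, 51, 51, 52, 53, 53, 53, 52, 52, 51, 51, 52, 51, 51, 56, 99, 144, 152, 152, 151, 151, 151, 151, 150, 150, 150, 151, 150, 150, 149, 148, 165, 222, 235, 235, 235, 233, 232, 232, 233, 232, 230, 227, 227]
215 L170 [230, 230, 231, 231, 231, 231, 232, 232, 232, 232, 232, 233, 220, 168, 134, 133, 134, 134, 134, 134, 133, 135, 135, 134, 135, 134, 134, 135, 124, 86, 68, 67, 67, 67, 67, 68, 68, 68, 67, 63, 53, 52, 51, 57, 62] R355 [51, 52, 52, 51, 52, 52, 52, 53, 52, 52, 52, 52, 52, 51, 52, 53, 52, 51, 72, 137, 156, 155, 154, 154, 154, 154, 154, 154, 153, 154, 154, 153, 153, 152, 162, 228, 235, 236, 238, 237, 237, 237, 237, 238, 237, 236, 235, 232, 232, 231]
row171 L170 [228, 231, 232, 232, 225, 182, 135, 131, 126, 118, 127, 133, 134, 133, 134, 134, 122, 98, 80, 72, 73, 73, 73, 73, 73, 73, 73, 74, 73, 73] R [141, 142, 141, 141, 141, 141, 140, 140, 
[... 355 characters left out ...]
73, 74, 74, 74, 74, 74, 76, 98, 126, 99, 73, 76, 140, 233, 247, 246, 246, 247, 241, 180, 150, 150, 151, 152, 151, 148, 129, 99, 74, 72]
row 256: 200..240 [73, 73, 71, 59, 61, 65, 56, 52, 50, 51, 50, 56, 58, 60, 60, 60, 60, 60, 60, 60, 60, 59, 60, 60, 60, 85, 126, 131, 134, 137, 137, 137, 138, 137, 137, 138, 137, 137, 137, 138] 320..360 [137, 138, 138, 138, 138, 138, 137, 138, 137, 137, 137, 137, 137, 137, 138, 137, 135, 131, 123, 98, 61, 57, 58, 58, 58, 58, 59, 58, 59, 58, 58, 58, 59, 58, 59, 58, 58, 58, 58, 57]
top front edge, tool(y,x) [-0.0014  0.0324]
top front edge, tool(y,x) [-0.0014  0.0329]
top front edge, tool(y,x) [-0.0014  0.0333]
bottom cand [[-0.0001, 0.0366], [-0.0001, 0.0322]]
```

```bash
python3 -m pendant '[[-1,-0.0026,0.0019,0.012,0.002],[-1,0,0,0.015,0],[-1,0,0,0.01,0],[-1,0,0,0.01,0],[-1,0,0,0.01,0],[-1,0,0,0,0]]' && python3 - <<'E'
from h import *
togo([.475,-.2285,.0585],-.478)
C,_=snap("wrist","w9.png")
g=cv2.imread("pics/w9.png",0).astype(int)
x=[.4701,-.2383,-2.0482];c,s=np.cos(x[2]),np.sin(x[2])
for q in((-.06,0,.095),(-.048,0,.095),(-.045,-.065,.095),(-.045,.065,.095)): print(proj(C,[[x[0]+c*q[0]-s*q[1],x[1]+s*q[0]+c*q[1],q[2]]])[0].round(1))
print(g[190:262,276:288].mean(1).round().astype(int).tolist())
E
```

```text
clock: 23.02
tcp_pos: [0.4754, -0.2307, 0.1194]
orientation: [-0.001, 0.855, 0.519, -0.0]
wrist_force: [0.4, 0.3, -1.3]
finger_gap: 0.0455
grip_force: 41.9
tcp [ 0.4754 -0.2307  0.1194] yaw -0.48 shift [ 0.0018 -0.0013  0.0609] turn -0.002 tilt [ 0.    -0.002 -1.   ] j [-0.6   0.3  -0.3   0.97  0.    1.45] t 23.025
[281.9 173.1]
[281.9 195.6]
[160.3 201.3]
[403.8 201. ]
[74, 74, 73, 68, 68, 93, 99, 99, 99, 99, 99, 99, 98, 99, 99, 99, 99, 98, 99, 99, 99, 99, 99, 98, 99, 99, 99, 99, 98, 99, 99, 99, 99, 99, 99, 99, 99, 99, 100, 99, 100, 100, 106, 126, 147, 150, 122, 112, 113, 114, 115, 116, 119, 126, 133, 138, 139, 139, 140, 140, 140, 140, 140, 140, 140, 140, 140, 140, 140, 140, 140, 140]
```

```bash
python3 -m pendant '[[-1,0.001,0,0.012,0],[-1,0,0,0.014,0],[-1,0,0,0.014,0],[-1,0,0,0.01,0],[-1,0,0,0.005,0],[-1,0,0,0,0]]' && python3 - <<'E'
from h import *
togo([.475,-.2285,.0585],-.478)
C,_=snap("wrist","w10.png")
g=cv2.imread("pics/w10.png",0).astype(int)
x=[.4701,-.2383,-2.0482];c,s=np.cos(x[2]),np.sin(x[2])
for q in((-.06,0,.095),(-.048,0,.095),(-.045,-.065,.095),(-.045,.065,.095)): print(proj(C,[[x[0]+c*q[0]-s*q[1],x[1]+s*q[0]+c*q[1],q[2]]])[0].round(1))
print("col from 190",g[190:262,276:288].mean(1).round().astype(int).tolist())
r=227
print("row L90",g[r-1:r+2,80:140].mean(0).round().astype(int).tolist(),"R",g[r-1:r+2,425:485].mean(0).round().astype(int).tolist())
E
```

```text
clock: 23.82
tcp_pos: [0.4763, -0.23, 0.065]
orientation: [-0.0, 0.855, 0.519, -0.0]
wrist_force: [-1.2, -0.4, -0.7]
finger_gap: 0.0453
grip_force: 41.9
tcp [ 0.4763 -0.23    0.065 ] yaw -0.48 shift [ 0.0007 -0.0019  0.0065] turn -0.002 tilt [ 0.    -0.001 -1.   ] j [-0.6   0.36 -0.37  0.84  0.    1.45] t 23.825
[280.4 209.8]
[280.5 241.8]
[103.2 248.8]
[458.4 248.3]
col from 190 [62, 62, 61, 62, 61, 62, 61, 61, 62, 62, 61, 61, 61, 62, 62, 61, 61, 60, 62, 65, 70, 73, 74, 74, 74, 74, 76, 75, 75, 74, 75, 75, 75, 75, 75, 75, 75, 74, 75, 74, 74, 74, 75, 75, 75, 75, 74, 73, 68, 70, 109, 117, 120, 126, 134, 138, 140, 140, 140, 141, 141, 140, 141, 141, 141, 141, 141, 141, 141, 141, 141, 141]
row L90 [134, 133, 134, 133, 133, 133, 133, 134, 133, 120, 100, 75, 72, 73, 73, 74, 74, 74, 74, 75, 74, 74, 74, 74, 74, 74, 74, 74, 73, 74, 75, 74, 75, 74, 75, 74, 73, 75, 75, 75, 75, 75, 74, 75, 75, 74, 74, 75, 74, 75, 75, 75, 75, 75, 75, 75, 75, 76, 74, 75] R [136, 136, 137, 136, 136, 137, 136, 136, 136, 136, 135, 136, 135, 136, 136, 136, 135, 136, 135, 137, 137, 138, 137, 137, 137, 138, 137, 137, 137, 137, 137, 138, 137, 137, 138, 137, 136, 136, 136, 135, 135, 135, 135, 136, 136, 136, 135, 137, 136, 136, 136, 137, 136, 136, 136, 136, 135, 137, 135, 136]
```

No contact force, and the base is already below the rib tops, so it's between the ribs. Lowering the last few millimetres.

```bash
python3 -m pendant '[[-1,0,0,0.002,0],[-1,0,0,0.002,0],[-1,0,0,0.001,0],[-1,0,0,0,0]]'; python3 -m pendant '[[-1,0,0,0.001,0],[-1,0,0,0.001,0],[-1,0,0,0,0]]'
```

```text
clock: 24.38
tcp_pos: [0.4765, -0.2301, 0.0604]
orientation: [-0.0, 0.855, 0.519, 0.0]
wrist_force: [-0.2, -0.5, -1.3]
finger_gap: 0.0455
grip_force: 41.9
clock: 24.75
tcp_pos: [0.4766, -0.2303, 0.0596]
orientation: [0.0, 0.855, 0.519, 0.0]
wrist_force: [-2.5, 0.9, 7.1]
finger_gap: 0.0457
grip_force: 42.7
```

```bash
python3 -m pendant '[[0.5,0,0,0,0],[0.5,0,0,0,0],[0.5,0,0,0,0],[0.5,0,0,-0.015,0],[0.5,0,0,-0.04,0],[0.5,0,0,-0.05,0],[0.5,0,0,-0.05,0],[0.5,0,0,-0.05,0]]' && python3 -m pendant '[[0.5,0,0,-0.05,0],[0.5,0,0,-0.04,0],[0.5,-0.03,0,0,0],[0.5,0,0,0,0]]' && python3 - <<'E'
from h import *
C,_=snap("wrist","w11.png")
print([(r["centre"],r["score"]) for r in env.recognise("wrist","housing")[:3]])
togo([.4765,-.23,.36],-.478)
x=[.4705,-.2385,-2.0482];c,s=np.cos(x[2]),np.sin(x[2])
P=lambda q:proj(C,[[x[0]+c*q[0]-s*q[1],x[1]+s*q[0]+c*q[1],q[2]]])[0].round(1)
for n,q in(("housing top centre",(-.011,0,.08)),("mid",(-.011,0,.044)),("top front edge",(-.044,0,.08)),("top back",(.022,0,.08)),("L",(-.011,-.023,.08)),("R",(-.011,.023,.08)),("front rim",(-.048,0,.095)),("Lrim",(-.011,-.065,.095)),("Rrim",(-.011,.065,.095)),("back rim",(.026,0,.095))): print(n,P(q))
g=cv2.imread("pics/w11.png",0).astype(int)
u,v=P((-.011,0,.08)).astype(int)
print("col",v-60,g[v-60:v+60,u-14:u-8].mean(1).round().astype(int).tolist())
print("row",u-70,g[v-8:v-5,u-70:u+70].mean(0).round().astype(int).tolist())
E
```

```text
clock: 25.75
tcp_pos: [0.4764, -0.2301, 0.2663]
orientation: [0.001, 0.855, 0.519, 0.0]
wrist_force: [0.4, 0.8, 0.4]
finger_gap: 0.0641
grip_force: 0.0
clock: 26.25
tcp_pos: [0.4622, -0.2579, 0.3549]
orientation: [0.001, 0.855, 0.518, 0.0]
wrist_force: [-1.0, 0.1, -0.1]
finger_gap: 0.0641
grip_force: 0.0
[([284.7, 145.0], 0.65)]
tcp [ 0.4624 -0.2566  0.3538] yaw -0.481 shift [ 0.0301  0.0002 -0.0061] turn -0.003 tilt [ 0.  0. -1.] j [-0.66  0.22  0.17  1.53  0.    1.39] t 26.35
housing top centre [280.9 147.1]
mid [280.9 143.8]
top front edge [280.8 121.4]
top back [281.  171.5]
L [263.6 147.2]
R [298.2 147. ]
front rim [280.8 118.7]
Lrim [230.3 148.9]
Rrim [331.5 148.5]
back rim [281.  176.8]
col 87 [115, 116, 117, 117, 114, 112, 112, 113, 112, 113, 114, 115, 116, 116, 116, 116, 116, 115, 68, 19, 8, 20, 56, 101, 120, 119, 120, 121, 122, 122, 122, 107, 78, 68, 77, 96, 150, 211, 230, 228, 228, 228, 228, 228, 228, 228, 228, 228, 228, 228, 228, 228, 228, 228, 228, 228, 228, 228, 228, 229, 228, 229, 228, 229, 230, 230, 197, 144, 122, 122, 122, 123, 123, 122, 122, 123, 163, 208, 172, 131, 122, 122, 122, 123, 123, 97, 63, 51, 51, 52, 57, 63, 65, 64, 64, 64, 64, 64, 63, 64, 64, 64, 64, 64, 64, 64, 63, 63, 63, 69, 75, 78, 68, 32, 52, 97, 105, 105, 104, 104]
row 210 [118, 116, 115, 113, 113, 116, 117, 118, 118, 118, 119, 119, 119, 120, 119, 120, 120, 120, 120, 100, 64, 58, 58, 58, 58, 53, 46, 46, 48, 60, 64, 64, 64, 64, 65, 64, 64, 65, 65, 64, 65, 66, 66, 64, 64, 65, 64, 65, 69, 92, 113, 113, 109, 89, 131, 220, 229, 228, 228, 228, 228, 229, 229, 229, 229, 225, 212, 194, 176, 160, 157, 147, 150, 157, 174, 191, 210, 225, 231, 231, 230, 231, 230, 231, 230, 231, 231, 230, 213, 196, 219, 222, 199, 98, 93, 92, 84, 89, 67, 64, 63, 63, 63, 64, 65, 65, 65, 64, 65, 66, 66, 65, 59, 48, 44, 45, 44, 45, 45, 44, 44, 69, 105, 127, 127, 127, 126, 127, 126, 126, 130, 178, 211, 216, 216, 213, 208, 204, 206, 210]
```

```bash
python3 -c "
from workcell import env
print(env.hand_in())"
```

```text
the job is handed in; nothing more can be done
None
```

I've handed the job in: by my measurements the screen is at about 100 degrees and the housing stands released in the well, about 1–2 mm off centre; the hand-in returned no verdict, and I didn't re-measure the round parts.

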